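# Tap-centre a bud vase on the banding wheel

## Robot

A 6-joint arm with a two-finger parallel gripper is mounted at the origin on the work surface. World frame = base frame: x ahead of the robot, y to its left, z up, the work surface at z = 0. Lengths are in m, angles in rad, forces in N, time in s.
With the tool pointing down it reaches from about 0.25 to 0.725 m from the base axis. Payload 4 kg.
Tool frame: the origin (TCP) lies on the centre line of the jaws, within the pads' length; the fingertips stand 17 mm ahead of it and the grasp point (between the pads) lies 2 mm behind it; z points along the fingers, x is the direction in which the jaws open and shut, and the axes are right-handed (so a half turn about z gives the same grasp; the last joint's range is limited). The gripper opens to 85 mm and grips with 20 to 120 N. Pads are 22 mm wide; open, the fingers measure 114 mm over their backs; the gripper's body (76 mm by 85 mm) begins 54 mm behind the grasp point. The pads swing forward as they close: fully open they stand 13 mm farther back than shut.
Start: joints at [-1.281, 0.241, 0.005, 1.335, 0, 1.571], TCP at [0.143, -0.479, 0.216] pointing down, gripper open.
Joint ranges: [-2.72, 2.72], [-1.05, 1.87], [-1.09, 1.28], [-1.99, 2.15], [-1.42, 1.44], [-3.14, 3.14]. Speed limits (rad/s): [2.79, 2.79, 3.14, 3.14, 3.14, 3.14].

## Interface

Orientations are given as a unit quaternion [x, y, z, w].
In Python, from workcell import bot gives the robot as it stands.
- The arm moves only by the tool jog_arm, never from a script. Its arguments are lists of equal length, an entry for each row: "jaw": the closure, from 0 (fully open) to 1 (shut); "linear": the shift along the tool's x, y, z in m, a list of three; "delta_rot": the turn, a rotation vector about the tool's x, y, z in degrees, a list of three. A call has exactly 8 rows; each row is the pose to reach, as a shift and turn from the pose commanded when the call began, along the tool's axes at that moment; what a row does not reach only later rows make up. A row lasts 1/12 s, in which the tool goes at most 41.7 mm and 7.16 degrees, less where a joint would pass 70% of its speed; a pose out of reach is approached as far as the arm can. A call with a gripper value outside its range is refused whole. The fingers move at their own pace and stop on an object; the grip force is fixed at half the most. Time passes only in rows, so rows that repeat a pose let the fingers close, or fill a call up. It gives the time, the measured TCP pose, the force and the opening at its end, in the units of the state.
- bot.get_obs(): the state, without advancing time (a new reading comes with each control period).
- bot.camera(name): name is "side" or "top" or "wrist"; returns (picture, depth): 400x640x3 uint8, red, green, blue; 400x640 float32, m along the optical axis (not along the pixel's ray), 0 where there is no reading.
- bot.calibration(name): a dict with "fovy" (degrees; the focal length in pixels is half the picture's height over the tangent of half this angle, whatever the lens; pixels are square), "cx", "cy" (the principal point, pixels), "origin" and "orientation" of the camera in the world. Camera axes: x right, y down, z forward; pixel columns grow to the right and rows downward; lengths in m; the calibration is good to about 2 mm. The wrist camera is an equidistant fisheye: a pixel r from the principal point sees the ray r / f radians off the axis. A picture is of the moment at which its call begins: read the wrist's pose just before it. calibration takes no time and is no camera call; for the wrist camera it gives the pose at the moment of the call.
- bot.job_done(): hands the job in, once; it reports no verdict.
The state is a dict: "clock": time; "joint_pos": joint angles; "joint_vel": joint speeds; "tau": joint torques, N m; "eef_pos": TCP position; "tool_rot": TCP orientation; "ft_force": force on the tool from outside, world axes, zero at the start; "ft_torque": the same for the moment, N m; "grip_width": finger opening in m.
Only numpy, scipy, OpenCV 4.12 (cv2) and the standard library are available. Lean on these libraries where they do the work, as an engineer would, in place of code of your own. Each camera call takes 0.05 s, during which the arm holds its last target.

## Task

A small vase stands off-centre on the round head of the banding wheel. Without gripping or lifting it, nudge it with light taps of the fingertips until it stands upright in the middle of the wheel head, never toppling it or knocking it off, and leave the other things on the table where they are.

Things in the scene. Friction and masses are not known exactly. Their poses are not given: they have to be found in the camera images.
- wheel: Banding wheel (decorating turntable), bolted to the table, its head locked so that it does not turn: grey metal pedestal (foot 110 mm across) with a flat bare-metal round head 130 mm in diameter; the head's top lies 70 mm above the table and has fine concentric guide rings of 25, 35, 45 and 55 mm radius. Origin on its axis at table level, z up.
- wheel_centre (a point): Centre of the top face of the wheel head, 70 mm above the table.
- vase: The unglazed terracotta bud vase that stands on the wheel head; loose, round, 80 mm tall, 100 to 200 g. Narrow flat foot 40 mm across, widest at the belly (54 mm across, between 17 and 27 mm above its foot), neck 25 mm across at 56 to 64 mm height, lip 35 mm across at the top. It slides when pushed slowly at the belly and tips over when pushed at the neck. It starts 18 to 36 mm off the wheel's centre in any direction. Origin: centre of the foot's underside, z up.
- spare_vase: Bystander: a second vase of the same shape, standing on the table 130 to 160 mm from the wheel's axis. Origin: centre of its underside.
- jar: Bystander: lidded glaze jar, 54 mm across, 62 mm tall, standing on the table 130 to 160 mm from the wheel's axis. Origin: centre of its underside.
- cutter: Bystander: steel ring cutter, 60 mm across, 22 mm tall, lying on the table 130 to 160 mm from the wheel's axis. Origin: centre of its underside.
- bowl: Bystander: white bowl, 76 mm across, 35 mm tall. Origin: centre of its underside.
- ornament: Bystander: flat grey fired five-petalled flower, 80 mm across, 8 mm thick. Origin: centre of its underside.
- knife: Bystander: modelling spatula lying flat, about 190 mm long along its x. Origin: on its underside.
Mind the look-alikes: they are no part of the job. Leave any green, orange or yellow look-alike of the wheel alone.

How it is judged:
At the end, for the whole second after the job is handed in: The vase stands upright (within 3 degrees) and at rest on the wheel head, the centre of its foot within 6 mm of the head's centre (horizontal distance between vase and wheel_centre below 0.006 m and z of vase in the frame of wheel_centre between -0.003 and 0.003 m and angle between vase's own z axis and vertical below 0.05 rad and linear speed of vase below 0.01 m/s); the robot touches nothing.
It fails at once if the vase is lifted or carried (foot more than 10 mm above the wheel head) (z of vase in the frame of wheel_centre above 0.01 m).
It fails at once if the vase is tipped by more than 20 degrees or knocked off (angle between vase's own z axis and vertical above 0.35 rad or z of vase in the frame of wheel_centre below -0.01 m).
It fails at once if the vase is gripped or hit hard (more than 12 N from the robot) (contact force between vase and the fingers above 12 N or contact force between vase and the arm above 12 N).
It fails at once if a bystander is moved by more than 25 mm (distance of any of spare_vase, jar, cutter, bowl, ornament, knife from where it was at the start of the episode above 0.025 m).
It also fails if it takes over 58 s, if anything falls off the work surface, if the arm or the gripper's body presses on something with over 40 N, if the wrist force passes 120 N, or if a joint passes its speed limit or range.

## Working session

There is one attempt and no reset: what is moved stays moved. The work goes in short steps, Python scripts to look and compute and a tool call to move; the robot and the scene stay as the last step left them, time stands still between calls to the robot, and variables do not carry over. Pictures are saved under pics/ and viewed, and the job is handed in when it is done.

Besides the shell and the picture viewer there is one more tool, called after "Request:" as name(argument=value, ...) on one line, values as JSON. jog_arm: Moves the arm, as the interface text tells. Its arguments: {"type":"object","properties":{"jaw":{"type":"array","items":{"type":"number"}},"linear":{"type":"array","items":{"type":"array","items":{"type":"number"}}},"delta_rot":{"type":"array","items":{"type":"array","items":{"type":"number"}}}},"required":["jaw","linear","delta_rot"]}

```bash
ls; mkdir -p pics; python3 - <<'E'
from workcell import bot
import cv2
print(bot.get_obs())
for n in ("top","side","wrist"):
    print(n,bot.calibration(n))
for n in ("top","side"):
    p,d=bot.camera(n); cv2.imwrite(f"pics/{n}0.png",p[:,:,::-1]); 
    import numpy as np; np.savez(f"{n}0.npz",p=p,d=d)
E
```

```text
pics
{'clock': 0.0, 'joint_pos': array([-1.28101487e+00,  2.41406568e-01,  3.74943440e-03,  1.33519167e+00,
        6.13070938e-06,  1.57082565e+00]), 'joint_vel': array([-0.00022425,  0.00017332,  0.00226693, -0.00091321, -0.00018258,
        0.00123356]), 'tau': array([-3.89298802e-04, -3.72317398e+01,  2.52408063e+01,  1.69340411e-02,
       -7.09418896e-05,  7.22132455e-06]), 'eef_pos': array([ 0.14268832, -0.47853235,  0.2155258 ]), 'tool_rot': array([ 8.01783430e-01, -5.97613820e-01, -8.21006486e-04, -6.15727461e-04]), 'ft_force': array([-0.01237867, -0.19984223, -0.32388288]), 'ft_torque': array([-0.02832998,  0.0019796 , -0.0267507 ]), 'grip_width': 0.08550509687173777}
top {'fovy': 42.95245347604494, 'cx': 310.90131878372165, 'cy': 188.38460696694543, 'origin': array([0.40690187, 0.01506773, 1.36617171]), 'orientation': array([-0.69991021,  0.7122313 , -0.03460828,  0.04067596])}
side {'fovy': 52.96644721364169, 'cx': 323.8959755905153, 'cy': 195.85494516283347, 'origin': array([0.20042436, 0.68506224, 0.84810195]), 'orientation': array([-0.2241186 ,  0.89696672, -0.37124962,  0.08599579])}
wrist {'fovy': 65.70646984690485, 'cx': 319.02811005184424, 'cy': 199.42758409907248, 'origin': array([ 0.21808332, -0.45692026,  0.37284521]), 'orientation': array([ 0.79260964, -0.59042215, -0.09154351,  0.12162002])}
```

View pics/top0.png

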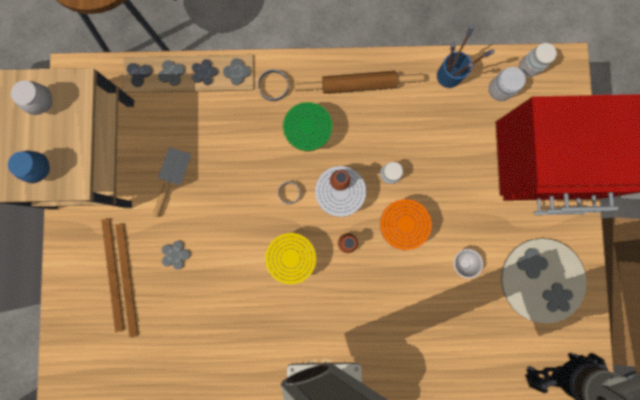

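View pics/side0.png

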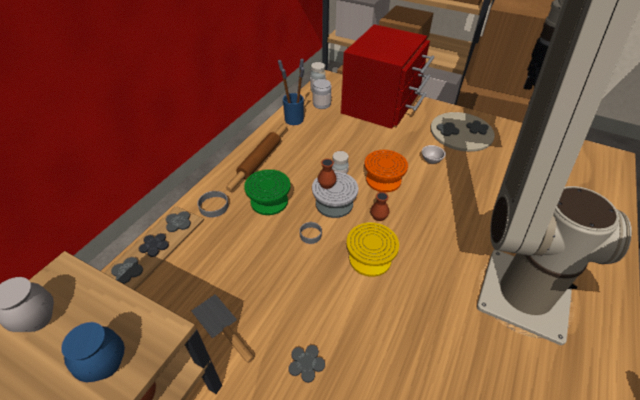

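```bash
cat > h.py <<'E'
import numpy as np, cv2
from scipy.spatial.transform import Rotation as R
def foc(c): return 200/np.tan(np.radians(c['fovy'])/2)
def rays(c,uv,fish=False):
    uv=np.atleast_2d(uv).astype(float); f=foc(c)
    x=(uv[:,0]-c['cx'])/f; y=(uv[:,1]-c['cy'])/f
    if fish:
        t=np.hypot(x,y); s=np.where(t>1e-9,np.sin(t)/np.maximum(t,1e-9),1)
        d=np.stack([x*s,y*s,np.cos(t)],1)
    else: d=np.stack([x,y,np.ones_like(x)],1)
    return R.from_quat(c['orientation']).apply(d)
def plane(c,uv,z,fish=False):
    d=rays(c,uv,fish); o=np.array(c['origin'])
    return o+d*((z-o[2])/d[:,2])[:,None]
def proj(c,P,fish=False):
    q=R.from_quat(c['orientation']).inv().apply(np.atleast_2d(P)-c['origin']); f=foc(c)
    if fish:
        r=np.hypot(q[:,0],q[:,1]); t=np.arctan2(r,q[:,2]); k=np.where(r>1e-9,t/np.maximum(r,1e-9),1/q[:,2])
        return np.stack([c['cx']+f*q[:,0]*k,c['cy']+f*q[:,1]*k],1)
    return np.stack([c['cx']+f*q[:,0]/q[:,2],c['cy']+f*q[:,1]/q[:,2]],1)
def cloud(c,d,fish=False):
    v,u=np.nonzero(d>0); r=R.from_quat(c['orientation']).inv()
    uv=np.stack([u,v],1); f=foc(c)
    D=rays(c,uv,fish); zc=r.apply(D)[:,2]
    P=np.full(d.shape+(3,),np.nan); P[v,u]=np.array(c['origin'])+D*(d[v,u]/zc)[:,None]
    return P
def circfit(p):
    A=np.c_[2*p,np.ones(len(p))]; s=np.linalg.lstsq(A,(p**2).sum(1),rcond=None)[0]
    return s[0],s[1],np.sqrt(s[2]+s[0]**2+s[1]**2)
E
python3 - <<'E'
from workcell import bot
from h import *
for n in ("top","side"):
    z=np.load(f"{n}0.npz");p,d=z['p'],z['d'];c=bot.calibration(n)
    P=cloud(c,d); hsv=cv2.cvtColor(p,cv2.COLOR_RGB2HSV)
    red=(((hsv[...,0]<9)|(hsv[...,0]>172))&(hsv[...,1]>110)).astype(np.uint8)
    k,l,s,ce=cv2.connectedComponentsWithStats(red)
    for i in range(1,k):
        if 40<s[i,4]<1500:
            q=P[l==i]; print(n,'red',s[i],ce[i].round(1),np.nanmin(q,0).round(3),np.nanmax(q,0).round(3))
    # wheel head
    g=((hsv[...,1]<60)&(abs(P[...,2]-0.07)<0.008)).astype(np.uint8)
    k,l,s,ce=cv2.connectedComponentsWithStats(g)
    for i in range(1,k):
        if s[i,4]>150:
            q=P[l==i]; print(n,'grey',s[i],ce[i].round(1),np.nanmin(q,0).round(3),np.nanmax(q,0).round(3),np.nanmedian(q[:,2]))
            ct=max(cv2.findContours((l==i).astype(np.uint8),cv2.RETR_EXTERNAL,cv2.CHAIN_APPROX_NONE)[0],key=len)[:,0]
            h=cv2.convexHull(ct)[:,0]; print(' fit',circfit(plane(c,h,0.07)[:,:2]))
    # anything: local points
    for nm,lo,hi in(("z .12-.17",.12,.17),):
        m=(P[...,2]>lo)&(P[...,2]<hi)&(np.hypot(P[...,0]-.38,P[...,1]+.05)<.13)
        q=P[m]; print(n,nm,len(q),np.nanmin(q,0).round(3),np.nanmax(q,0).round(3))
    crop=p[140:270,250:450] if n=="top" else p[130:290,230:430]
    cv2.imwrite(f"pics/{n}0c.png",cv2.resize(crop,None,fx=3.7,fy=3.7,interpolation=cv2.INTER_CUBIC)[:,:,::-1])
E
```

```text
top red [331 171  19  14  78] [340.  177.2] [ 0.547 -0.071  0.098] [ 0.585 -0.026  0.154]
top grey [ 315  166   50   51 1613] [339.9 193.5] [ 0.473 -0.111  0.062] [0.603 0.015 0.078] 0.06942074397790288
 fit (np.float64(0.5378020869891335), np.float64(-0.04881891743034081), np.float64(0.06416734779930178))Traceback (most recent call last):
  File "<stdin>", line 22, in <module>
    res = np.fmin.reduce(a, axis=axis, out=out, **kwargs)
ValueError: zero-size array to reduction operation fmin which has no identity
```

```bash
ls pics
```

```text
side0.png
top0.png
```

```bash
python3 - <<'E'
from workcell import bot
from h import *
for n in ("top","side"):
    z=np.load(f"{n}0.npz");p,d=z['p'],z['d'];c=bot.calibration(n)
    P=cloud(c,d); hsv=cv2.cvtColor(p,cv2.COLOR_RGB2HSV)
    print(n,c['origin'])
    red=(((hsv[...,0]<12)|(hsv[...,0]>170))&(hsv[...,1]>90)).astype(np.uint8)
    k,l,s,ce=cv2.connectedComponentsWithStats(red)
    for i in range(1,k):
        if 40<s[i,4]<1500:
            q=P[l==i]; print(n,'red',s[i],ce[i].round(1),np.nanmin(q,0).round(3),np.nanmax(q,0).round(3))
    g=((hsv[...,1]<60)&(abs(P[...,2]-0.07)<0.008)).astype(np.uint8)
    k,l,s,ce=cv2.connectedComponentsWithStats(g)
    for i in range(1,k):
        if s[i,4]>500:
            q=P[l==i]; print(n,'grey',s[i],np.nanmin(q,0).round(3),np.nanmax(q,0).round(3),np.nanmedian(q[:,2]))
            ct=max(cv2.findContours((l==i).astype(np.uint8),cv2.RETR_EXTERNAL,cv2.CHAIN_APPROX_NONE)[0],key=len)[:,0]
            h=cv2.convexHull(ct)[:,0]; print(' fit',circfit(plane(c,h,0.07)[:,:2]))
    near=np.hypot(P[...,0]-.538,P[...,1]+.049)<.07
    for lo,hi in((.085,.1),(.1,.115),(.115,.13),(.13,.145),(.145,.17)):
        q=P[near&(P[...,2]>lo)&(P[...,2]<hi)]
        if len(q)>3: print(lo,len(q),q.min(0).round(3),q.max(0).round(3),q.mean(0).round(4))
    # bystanders
    m=((P[...,2]>.012)&(P[...,2]<.2)&(np.hypot(P[...,0]-.538,P[...,1]+.049)<.26)&(np.hypot(P[...,0]-.538,P[...,1]+.049)>.07)).astype(np.uint8)
    k,l,s,ce=cv2.connectedComponentsWithStats(m)
    for i in range(1,k):
        if s[i,4]>40:
            q=P[l==i]; print('  obj',s[i,4],ce[i].round(),q.min(0).round(3),q.max(0).round(3),np.median(p[l==i],0))
    crop=p[140:270,250:450] if n=="top" else p[130:290,230:430]
    cv2.imwrite(f"pics/{n}0c.png",cv2.resize(crop,None,fx=3.7,fy=3.7,interpolation=cv2.INTER_CUBIC)[:,:,::-1])
E
```

```text
top [0.40690187 0.01506773 1.36617171]
top red [330 170  20  20 219] [339.6 180.9] [ 0.539 -0.072  0.072] [ 0.589 -0.023  0.154]
top red [339 234  19  18 188] [347.1 242.7] [ 0.384 -0.092  0.025] [ 0.428 -0.045  0.087]
top grey [ 315  166   50   51 1613] [ 0.473 -0.111  0.062] [0.603 0.015 0.078] 0.06942074397790288
 fit (np.float64(0.5378020869891335), np.float64(-0.04881891743034081), np.float64(0.06416734779930178))
0.085 46 [ 0.537 -0.072  0.09 ] [ 0.588 -0.021  0.1  ] [ 0.5564 -0.043   0.096 ]
0.1 118 [ 0.539 -0.071  0.1  ] [ 0.588 -0.021  0.115] [ 0.5565 -0.0449  0.107 ]
0.115 33 [ 0.545 -0.062  0.115] [ 0.568 -0.028  0.125] [ 0.5533 -0.0408  0.1185]
0.13 9 [ 0.552 -0.059  0.142] [ 0.579 -0.037  0.145] [ 0.5609 -0.0502  0.1437]
0.145 146 [ 0.546 -0.063  0.145] [ 0.581 -0.032  0.156] [ 0.5633 -0.0471  0.1497]
  obj 1924 [307. 126.] [ 0.645 -0.03   0.058] [0.774 0.097 0.078] [ 36. 128.  58.]
  obj 372 [391. 172.] [ 0.561 -0.209  0.014] [ 0.615 -0.159  0.068] [205.5 198.5 187. ]
  obj 77 [288. 192.] [0.513 0.057 0.014] [0.57  0.116 0.028] [157. 132. 109.]
  obj 2050 [405. 224.] [ 
[... 1119 characters left out ...]
 -0.023  0.13 ] [ 0.5639 -0.0386  0.1213]
0.13 31 [ 0.554 -0.052  0.13 ] [ 0.579 -0.034  0.144] [ 0.5643 -0.0388  0.1364]
0.145 99 [ 0.553 -0.065  0.145] [ 0.585 -0.029  0.154] [ 0.568  -0.0459  0.1511]
  obj 1340 [385. 168.] [ 0.391 -0.276  0.012] [ 0.519 -0.147  0.077] [189.  77.   0.]
  obj 308 [340. 161.] [ 0.567 -0.21   0.014] [ 0.617 -0.159  0.067] [145.5 143.  136. ]
  obj 1555 [267. 189.] [ 0.648 -0.032  0.012] [0.78  0.099 0.077] [ 19. 102.  35.]
  obj 388 [380. 206.] [ 0.385 -0.085  0.012] [ 0.437 -0.039  0.085] [108.  52.  31.]
  obj 155 [309. 231.] [0.517 0.056 0.012] [0.577 0.116 0.027] [98. 92. 87.]
  obj 1868 [370. 245.] [0.311 0.016 0.012] [0.438 0.147 0.075] [194. 154.   0.]
```

Top view: the grey wheel is at (341,191) px ≈ (0.538,-0.049) m. The vase is at (340,180) px ≈ (0.563,-0.047) m, so it needs about 26 mm of push in -x. I'll come down on its far side with the jaws partly open, so the two fingers cradle the belly.

Request:
jog_arm(jaw=[0.6,0.6,0.6,0.6,0.6,0.6,0.6,0.6], linear=[[-0.016,-0.036,0],[-0.032,-0.072,0],[-0.048,-0.108,0],[-0.064,-0.144,0],[-0.08,-0.18,0],[-0.096,-0.216,0],[-0.112,-0.252,0],[-0.128,-0.288,0]], delta_rot=[[0,0,-7],[0,0,-14],[0,0,-21],[0,0,-28],[0,0,-35],[0,0,-42],[0,0,-49],[0,0,-56]])

```text
clock: 0.77
eef_pos: [0.3832, -0.2725, 0.2161]
tool_rot: [0.989, -0.148, -0.0, -0.0]
ft_force: [-0.4, -0.8, 0.4]
grip_width: 0.0341
```

```bash
cat > st.py <<'E'
from workcell import bot
from h import *
def st():
    o=bot.get_obs(); r=R.from_quat(o['tool_rot'])
    print('t',round(o['clock'],2),'q',o['joint_pos'].round(3),'p',o['eef_pos'].round(4),'w',round(o['grip_width'],4),'F',o['ft_force'].round(2))
    print('tool axes cols',r.as_matrix().round(3).tolist())
    return o
if __name__=="__main__": st()
E
python3 st.py
```

```text
t 0.77 q [-0.618  0.182 -0.07   1.319 -0.     1.25 ] p [ 0.3832 -0.2725  0.2161] w 0.0341 F [-0.36 -0.81  0.43]
tool axes cols [[0.956, -0.293, -0.001], [-0.293, -0.956, 0.0], [-0.001, -0.0, -1.0]]
```

Request:
jog_arm(jaw=[0.6,0.6,0.6,0.6,0.6,0.6,0.6,0.6], linear=[[0.018,-0.029,0],[0.036,-0.058,0],[0.054,-0.087,0],[0.072,-0.116,0],[0.09,-0.145,0],[0.108,-0.174,0],[0.126,-0.203,0],[0.144,-0.232,0]], delta_rot=[[0,0,-7],[0,0,-14],[0,0,-21],[0,0,-28],[0,0,-35],[0,0,-42],[0,0,-49],[0,0,-56]])

```text
clock: 1.43
eef_pos: [0.5898, -0.0944, 0.2158]
tool_rot: [0.943, 0.334, -0.001, -0.0]
ft_force: [0.2, -1.2, 0.9]
grip_width: 0.0341
```

```bash
python3 st.py
```

```text
t 1.43 q [-0.159  0.439  0.287  1.419 -0.     0.732] p [ 0.5898 -0.0944  0.2158] w 0.0341 F [ 0.22 -1.23  0.94]
tool axes cols [[0.778, 0.629, -0.001], [0.629, -0.778, 0.0], [-0.001, -0.001, -1.0]]
```

Request:
jog_arm(jaw=[0.6,0.6,0.6,0.6,0.6,0.6,0.6,0.6], linear=[[0.01,0,0],[0.02,-0.001,0],[0.03,-0.002,0],[0.04,-0.003,0],[0.05,-0.004,0],[0.06,-0.005,0],[0.0685,-0.005,0],[0.0685,-0.005,0]], delta_rot=[[0,0,-7],[0,0,-14],[0,0,-21],[0,0,-28],[0,0,-35],[0,0,-42],[0,0,-49],[0,0,-51]])

```text
clock: 2.1
eef_pos: [0.6402, -0.0479, 0.2152]
tool_rot: [0.707, 0.707, -0.0, -0.001]
ft_force: [-1.3, -0.9, 0.4]
grip_width: 0.0343
```

```bash
python3 - <<'E'
from st import *
st()
c=bot.calibration('wrist'); print(c['origin'],R.from_quat(c['orientation']).as_matrix()[:,2])
p,d=bot.camera('wrist'); cv2.imwrite('pics/w1.png',p[:,:,::-1]); np.savez('w1.npz',p=p,d=d,o=c['origin'],q=c['orientation'])
p,d=bot.camera('side'); cv2.imwrite('pics/s1.png',cv2.resize(p[60:280,200:480],None,fx=2.7,fy=2.7)[:,:,::-1])
E
```

```text
t 2.1 q [-7.500e-02  5.360e-01  4.400e-01  1.476e+00  1.000e-03 -7.400e-02] p [ 0.6402 -0.0479  0.2152] w 0.0343 F [-1.31 -0.88  0.4 ]
tool axes cols [[0.001, 1.0, -0.001], [1.0, -0.001, 0.001], [0.001, -0.001, -1.0]]
[ 0.56510111 -0.047998    0.37261811] [ 2.99300281e-01 -1.98140950e-04 -9.54158950e-01]
```

View pics/w1.png

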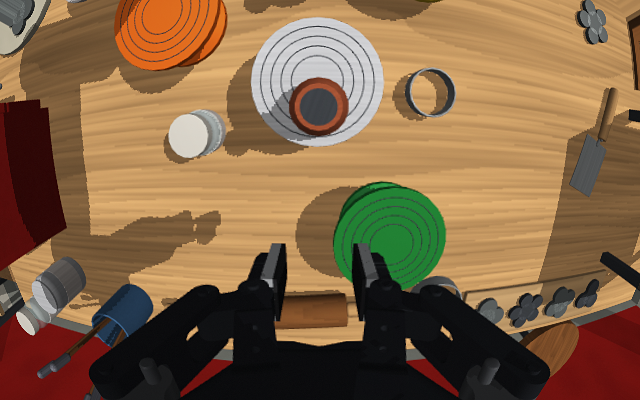

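View pics/s1.png

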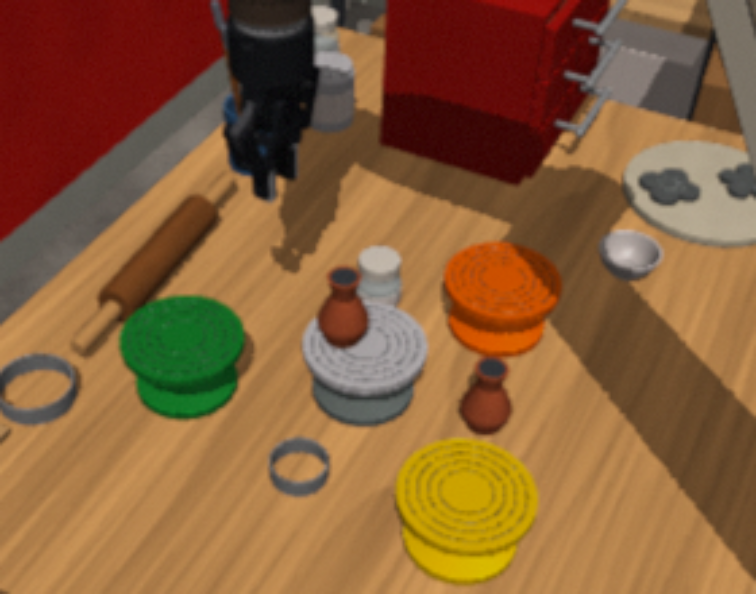

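The wrist view shows the wheel centred near (317,81) px and the vase lip at (319,106) px, with the two fingertips behind it. I'll measure from this picture.

```bash
cat > meas.py <<'E'
from st import *
def meas(p,d,c,wc0=(.538,-.049),dbg=None,fish=True):
    P=cloud(c,d,fish); hsv=cv2.cvtColor(p,cv2.COLOR_RGB2HSV)
    near=np.hypot(P[...,0]-wc0[0],P[...,1]-wc0[1])<.085
    white=((hsv[...,1]<50)&(hsv[...,2]>70)&near&(abs(P[...,2]-.07)<.01)).astype(np.uint8)
    ct=max(cv2.findContours(white,cv2.RETR_EXTERNAL,cv2.CHAIN_APPROX_NONE)[0],key=len)
    h=cv2.convexHull(ct)[:,0]; q=plane(c,h,.07,fish)[:,:2]
    for _ in range(4):
        x,y,r=circfit(q); e=abs(np.hypot(q[:,0]-x,q[:,1]-y)-r); q=q[e<max(.001,2*np.median(e))]
    print('wheel',round(x,4),round(y,4),round(r,4),len(q))
    w=np.array([x,y])
    inz=near&(P[...,2]>.143)&(P[...,2]<.158)&(hsv[...,1]>60)
    lip=inz.astype(np.uint8)
    cs=cv2.findContours(lip,cv2.RETR_EXTERNAL,cv2.CHAIN_APPROX_NONE)[0]
    if cs:
        h=cv2.convexHull(max(cs,key=len))[:,0]; q=plane(c,h,.15,fish)[:,:2]; l=circfit(q); print('lip',np.round(l,4),'off mm',((np.array(l[:2])-w)*1e3).round(1))
    print('zmed wheel',np.nanmedian(P[...,2][white>0]).round(4),'lip z',np.nanmedian(P[...,2][inz]).round(4))
    return P,hsv,w
def shot(name):
    c=bot.calibration('wrist'); p,d=bot.camera('wrist'); cv2.imwrite(f'pics/{name}.png',p[:,:,::-1])
    np.savez(name+'.npz',p=p,d=d,o=c['origin'],q=c['orientation'])
    return p,d,c
E
python3 - <<'E'
from meas import *
z=np.load('w1.npz'); c=bot.calibration('wrist'); c['origin']=z['o'];c['orientation']=z['q']
P,hsv,w=meas(z['p'],z['d'],c)
o=bot.get_obs(); T=R.from_quat(o['tool_rot']).inv().apply(P.reshape(-1,3)-o['eef_pos']).reshape(P.shape)
m=(np.abs(T[...,0])<.08)&(np.abs(T[...,1])<.06)&(T[...,2]>-.08)&(T[...,2]<.04)
for s in(-1,1):
    q=T[m&(s*T[...,0]>0)&(T[...,2]>-.01)]; print(s,len(q),q.min(0).round(4),q.max(0).round(4), np.percentile(q[:,2],[50,90,99]).round(4))
q=T[m&(np.abs(T[...,0])<.045)]
for a in np.arange(-.08,.03,.01):
    k=q[(q[:,2]>a)&(q[:,2]<a+.01)]
    if len(k): print(round(a,3),len(k),k.min(0).round(3),k.max(0).round(3))
E
```

```text
wheel 0.5408 -0.0501 0.0644 48
lip [ 0.566  -0.0485  0.0171] off mm [25.2  1.6]
zmed wheel 0.0699 lip z 0.1498Traceback (most recent call last):
  File "<stdin>", line 7, in <module>
    return umr_minimum(a, axis, None, out, keepdims, initial, where)
ValueError: zero-size array to reduction operation minimum which has no identity
```

```bash
python3 - <<'E'
from meas import *
z=np.load('w1.npz'); c=bot.calibration('wrist'); c['origin']=z['o'];c['orientation']=z['q']
o=bot.get_obs(); t=R.from_quat(o['tool_rot'])
for zz in(.011,.014,.017):
    Q=plane(c,[[274,244],[286,244],[353,244],[369,244],[256,285],[385,285]],o['eef_pos'][2]-zz,True)
    print(zz,(t.inv().apply(Q-o['eef_pos'])*1e3).round(1).tolist())
cv2.imwrite('pics/w1c.png',cv2.resize(z['p'][220:400,200:440],None,fx=3.2,fy=3.2)[:,:,::-1])
pts=[[a,b,zz] for a in(-.017,.017) for b in(-.011,.011) for zz in(.014,-.02)]
print(proj(c,o['eef_pos']+t.apply(np.array(pts)),True).round().tolist())
E
```

```text
0.011 [[-26.4, 7.0, 11.0], [-19.1, 6.8, 11.0], [21.3, 6.6, 11.0], [31.1, 6.7, 11.0], [-40.1, 37.2, 10.9], [44.0, 36.8, 10.9]]
0.014 [[-26.9, 8.4, 14.0], [-19.5, 8.3, 14.0], [21.7, 8.0, 14.0], [31.6, 8.1, 14.0], [-40.8, 39.2, 13.9], [44.8, 38.8, 13.9]]
0.017 [[-27.4, 9.9, 17.0], [-19.8, 9.7, 17.0], [22.0, 9.5, 17.0], [32.2, 9.6, 17.0], [-41.5, 41.2, 16.9], [45.6, 40.8, 16.9]]
[[289.0, 215.0], [283.0, 239.0], [290.0, 248.0], [285.0, 277.0], [347.0, 215.0], [352.0, 239.0], [345.0, 248.0], [350.0, 277.0]]
```

View pics/w1c.png

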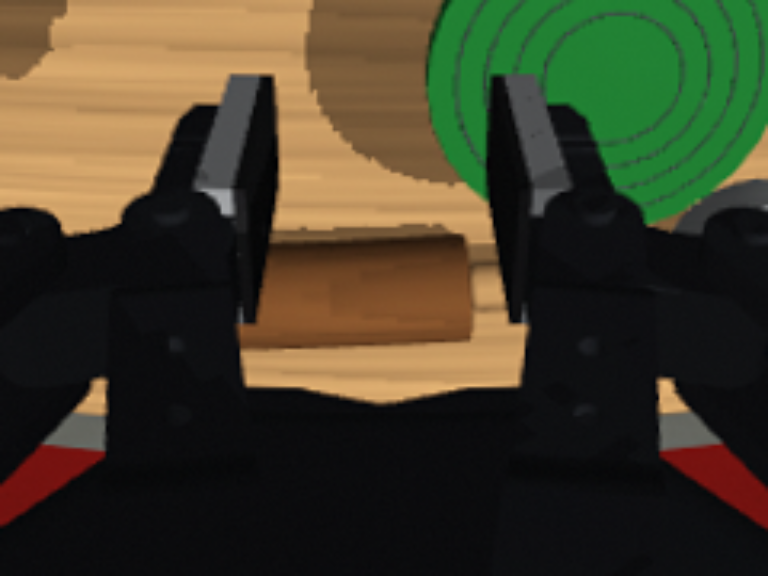

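```bash
python3 - <<'E'
from meas import *
z=np.load('w1.npz'); print(z['d'][250:320:15,260:380:10].round(3))
o=bot.get_obs(); t=R.from_quat(o['tool_rot'])
for n in('side','top'):
    c=bot.calibration(n); p,d=bot.camera(n); P=cloud(c,d); 
    T=t.inv().apply(P.reshape(-1,3)-o['eef_pos']).reshape(P.shape)
    m=(np.abs(T[...,0])<.1)&(np.abs(T[...,1])<.08)&(T[...,2]>-.2)&(T[...,2]<.06)
    for a in np.arange(-.1,.05,.01):
        k=T[m&(T[...,2]>a)&(T[...,2]<a+.01)]
        if len(k): print(n,round(a,3),len(k),k.min(0).round(3),k.max(0).round(3))
    if n=='side':
        cv2.imwrite('pics/s2.png',cv2.resize(p[40:160,260:360],None,fx=5,fy=5,interpolation=cv2.INTER_NEAREST)[:,:,::-1])
        print(proj(c,o['eef_pos']+t.apply(np.array([[0,0,.017],[.017,0,.017],[-.017,0,.017],[0,0,-.056]]))).round(1).tolist())
E
```

```text
[[0.413 0.144 0.144 0.411 0.411 0.412 0.415 0.412 0.335 0.335 0.144 0.335]
 [0.137 0.13  0.134 0.419 0.419 0.419 0.419 0.419 0.341 0.34  0.13  0.129]
 [0.117 0.119 0.134 0.426 0.426 0.426 0.426 0.426 0.425 0.346 0.128 0.12 ]
 [0.106 0.114 0.129 0.435 0.418 0.416 0.411 0.41  0.408 0.434 0.126 0.107]
 [0.09  0.091 0.128 0.395 0.393 0.394 0.393 0.391 0.393 0.403 0.125 0.09 ]]
side -0.1 104 [-0.06  -0.014 -0.1  ] [ 0.062  0.014 -0.09 ]
side -0.09 106 [-0.055 -0.014 -0.09 ] [ 0.059  0.016 -0.08 ]
side -0.08 76 [-0.052 -0.011 -0.08 ] [ 0.056  0.015 -0.07 ]
side -0.07 62 [-0.045 -0.01  -0.07 ] [ 0.051  0.015 -0.06 ]
side -0.06 40 [-0.024 -0.008 -0.06 ] [ 0.033  0.011 -0.05 ]
side -0.05 53 [-0.02  -0.008 -0.05 ] [ 0.032  0.012 -0.04 ]
side -0.04 55 [-0.022 -0.007 -0.04 ] [ 0.032  0.013 -0.03 ]
side -0.03 45 [-0.021 -0.007 -0.03 ] [ 0.032  0.014 -0.02 ]
side -0.02 9 [-0.018 -0.005 -0.02 ] [ 0.024  0.013 -0.016]
[[303.4, 139.7], [300.1, 143.2], [306.6, 136.3], [302.6, 116.4]]
top -0.1 9 [ 0.047 -0.013 -0.095] [ 0.059 -0.009 -0.091]
top -0.09 8 [ 0.046 -0.013 -0.09 ] [ 0.055 -0.004 -0.081]
top -0.08 4 [ 0.044 -0.013 -0.072] [ 0.051 -0.002 -0.071]
top -0.07 2 [ 0.044 -0.012 -0.069] [ 0.046  0.001 -0.068]
```

View pics/s2.png

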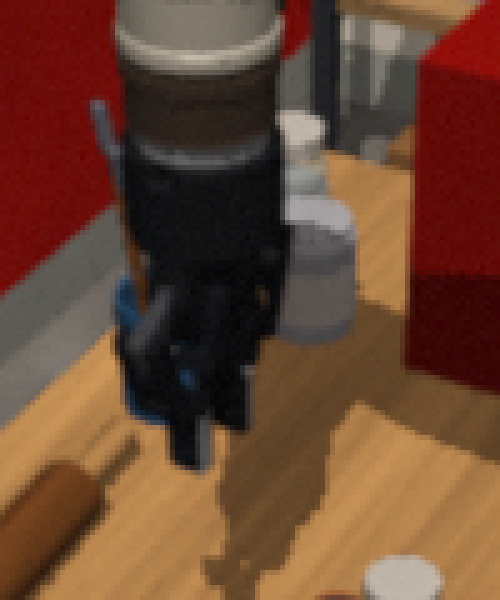

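```bash
python3 - <<'E'
from meas import *
z=np.load('w1.npz'); c=bot.calibration('wrist'); c['origin']=z['o'];c['orientation']=z['q']
P=cloud(c,z['d'],True)
o=bot.get_obs(); t=R.from_quat(o['tool_rot'])
T=t.inv().apply(P.reshape(-1,3)-o['eef_pos']).reshape(P.shape)*1e3
m=(z['d']<.2)&(z['d']>0)
for r in(240,243,246,250,255,265,275,285,300,315):
    cols=np.nonzero(m[r])[0]; 
    for a in(cols[(cols<320)&(cols>250)],cols[(cols>320)&(cols<390)]):
        if len(a): print(r,a.min(),a.max(),T[r,a.min()].round(1),T[r,a.max()].round(1),end=' | ')
    print()
E
```

```text
243 272 285 [-21.9  -8.6 -20.3] [-15.8  -7.4 -17.4] | 243 353 367 [ 18.   -7.9 -17.9] [ 24.6  -9.1 -20.5] | 
246 270 285 [-22.6  -8.2 -22.8] [-15.8  -6.1 -18.1] | 246 353 368 [ 18.1  -6.5 -18.5] [ 25.   -8.1 -21.8] | 
250 269 285 [-22.5  -8.1 -26.9] [-15.9  -3.7 -18. ] | 250 353 369 [ 18.2  -4.  -18. ] [ 24.7  -8.5 -27. ] | 
255 258 285 [-28.6  -3.7 -24. ] [-15.8  -1.7 -19.5] | 255 353 380 [ 18.1  -2.3 -20.2] [ 30.6  -4.9 -25.5] | 
265 252 286 [-29.5  -4.  -34.5] [-15.8   5.5 -17. ] | 265 352 386 [ 18.4   5.7 -16.2] [ 31.6  -5.  -35.5] | 
275 251 286 [-28.1  -4.4 -44. ] [-16.1  11.7 -16.9] | 275 353 389 [ 18.4   7.8 -22.8] [ 31.3  -4.8 -44. ] | 
285 251 285 [-24.1 -10.6 -61.2] [-16.   13.4 -24. ] | 285 353 389 [ 18.7  13.5 -23.4] [ 27.3 -10.6 -60.6] | 
300 251 282 [-22.5 -10.  -69.8] [-16.   12.7 -38.1] | 300 356 389 [ 18.3  11.  -40. ] [ 25.7  -9.8 -69.1] | 
315 251 280 [-19.4 -14.5 -83.7] [-16.   14.1 -47.8] | 315 358 389 [ 18.7  14.1 -47.4] [ 22.2 -14.9 -83.9] |
```

Request:
jog_arm(jaw=[0.6,0.6,0.6,0.6,0.6,0.6,0.6,0.6], linear=[[-0.001,-0.007,0],[-0.002,-0.014,0],[-0.003,-0.021,0.02],[-0.003,-0.028,0.04],[-0.003,-0.028,0.06],[-0.003,-0.028,0.08],[-0.003,-0.028,0.1],[-0.003,-0.028,0.1]], delta_rot=[[2.5,0,0],[5,0,0],[7.5,0,0],[10,0,0],[10,0,0],[10,0,0],[10,0,0],[10,0,0]])

```text
clock: 2.97
eef_pos: [0.6084, -0.0521, 0.1118]
tool_rot: [0.707, 0.701, -0.064, -0.065]
ft_force: [-0.9, 0.2, -0.9]
grip_width: 0.0341
```

```bash
python3 - <<'E'
from meas import *
o=st()
p,d,c=shot('w2'); meas(p,d,c)
p,d=bot.camera('side'); cv2.imwrite('pics/s3.png',cv2.resize(p[90:250,230:390],None,fx=3.7,fy=3.7)[:,:,::-1])
P=cloud(bot.calibration('side'),d)
t=R.from_quat(o['tool_rot']);T=t.inv().apply(P.reshape(-1,3)-o['eef_pos']).reshape(P.shape)
k=P[(abs(T[...,0])<.03)&(abs(T[...,1])<.02)&(T[...,2]<.0)&(T[...,2]>-.05)]; print(k.min(0),k.max(0))
E
```

```text
t 2.97 q [-0.079  0.676  0.395  1.472 -0.012 -0.07 ] p [ 0.6084 -0.0521  0.1118] w 0.0341 F [-0.86  0.16 -0.9 ]
tool axes cols [[0.008, 0.983, -0.182], [1.0, -0.008, 0.002], [0.0, -0.182, -0.983]]
wheel 0.5409 -0.0499 0.0644 55
lip [ 0.566  -0.0484  0.0171] off mm [25.1  1.5]
zmed wheel 0.0699 lip z 0.1498
[ 0.60605085 -0.08186413  0.12896629] [ 0.6308298  -0.02227063  0.16236174]
```

View pics/s3.png

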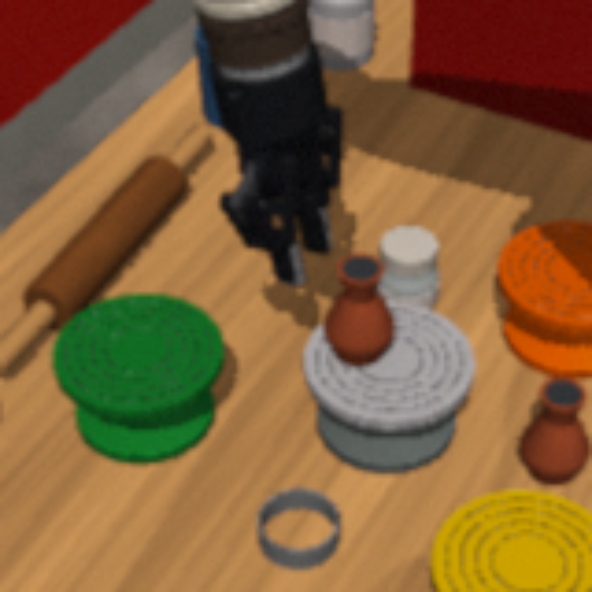

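View pics/w2.png

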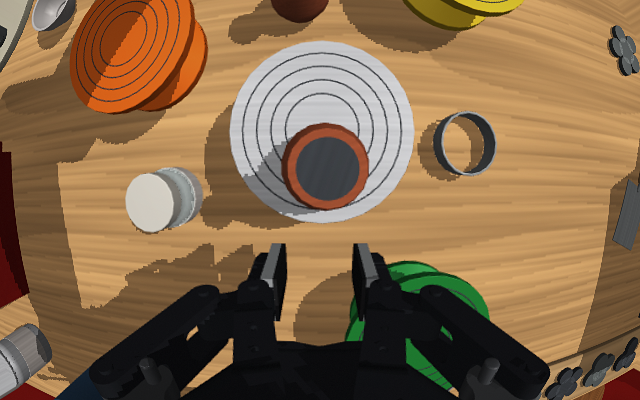

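Request:
jog_arm(jaw=[0.6,0.6,0.6,0.6,0.6,0.6,0.6,0.6], linear=[[0,0.0015,0.008],[0,0.003,0.016],[0.001,0.0045,0.024],[0.001,0.006,0.032],[0.001,0.007,0.036],[0.001,0.0075,0.039],[0.001,0.0075,0.039],[0.001,0.0075,0.039]], delta_rot=[[0,0,0],[0,0,0],[0,0,0],[0,0,0],[0,0,0],[0,0,0],[0,0,0],[0,0,0]])

```text
clock: 3.73
eef_pos: [0.612, -0.051, 0.0766]
tool_rot: [0.707, 0.702, -0.062, -0.062]
ft_force: [0.0, -0.1, 1.1]
grip_width: 0.0343
```

```bash
python3 - <<'E'
from meas import *
o=st()
p,d,c=shot('w3'); meas(p,d,c)
p,d=bot.camera('side'); cv2.imwrite('pics/s4.png',cv2.resize(p[90:250,230:390],None,fx=3.7,fy=3.7)[:,:,::-1])
P=cloud(bot.calibration('side'),d)
t=R.from_quat(o['tool_rot']);T=t.inv().apply(P.reshape(-1,3)-o['eef_pos']).reshape(P.shape)
k=P[(abs(T[...,0])<.03)&(abs(T[...,1])<.014)&(T[...,2]<.0)&(T[...,2]>-.05)]; print(k.min(0),k.max(0))
E
```

```text
t 3.73 q [-0.077  0.698  0.344  1.39  -0.012 -0.069] p [ 0.612  -0.051   0.0766] w 0.0343 F [ 0.   -0.06  1.09]
tool axes cols [[0.007, 0.985, -0.174], [1.0, -0.007, 0.001], [-0.0, -0.174, -0.985]]
wheel 0.5408 -0.05 0.0643 62
lip [ 0.566  -0.0485  0.017 ] off mm [25.2  1.5]
zmed wheel 0.0698 lip z 0.1498
[ 0.60868774 -0.07433026  0.09331979] [ 0.63129873 -0.02110151  0.12694781]
```

View pics/s4.png

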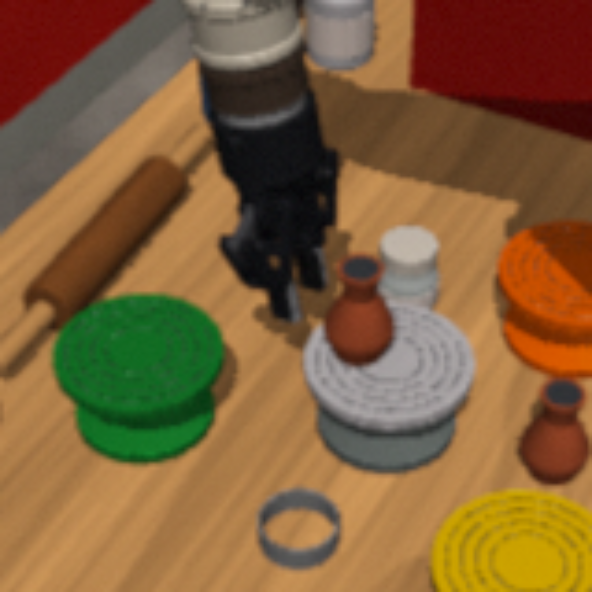

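View pics/w3.png

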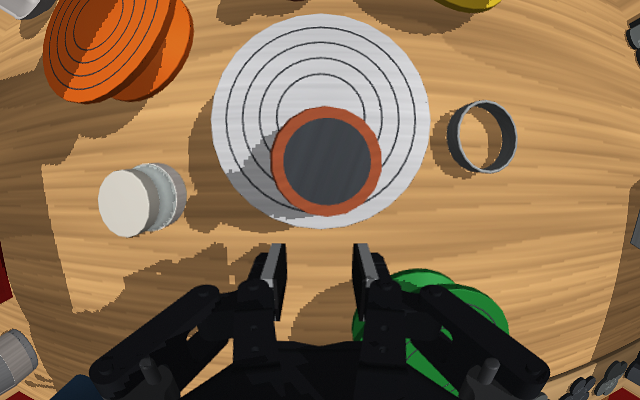

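Request:
jog_arm(jaw=[0.6,0.6,0.6,0.6,0.6,0.6,0.6,0.6], linear=[[0,0,0.003],[0,0,0.005],[0,-0.003,0.0055],[0,-0.006,0.006],[0,-0.009,0.0065],[0,-0.012,0.007],[0,-0.014,0.0075],[0,-0.014,0.0075]], delta_rot=[[0,0,0],[0,0,0],[0,0,0],[0,0,0],[0,0,0],[0,0,0],[0,0,0],[0,0,0]])

```text
clock: 4.5
eef_pos: [0.5964, -0.0509, 0.0719]
tool_rot: [0.707, 0.702, -0.061, -0.062]
ft_force: [-0.7, -0.3, -0.6]
grip_width: 0.0342
```

```bash
python3 - <<'E'
from meas import *
o=st()
p,d,c=shot('w4'); meas(p,d,c)
E
```

```text
t 4.5 q [-0.079  0.671  0.279  1.354 -0.012 -0.071] p [ 0.5964 -0.0509  0.0719] w 0.0342 F [-0.67 -0.34 -0.64]
tool axes cols [[0.007, 0.985, -0.174], [1.0, -0.007, 0.001], [0.0, -0.174, -0.985]]
wheel 0.5407 -0.0499 0.0643 54
lip [ 0.5659 -0.0485  0.0171] off mm [25.2  1.5]
zmed wheel 0.0698 lip z 0.1498
```

View pics/w4.png

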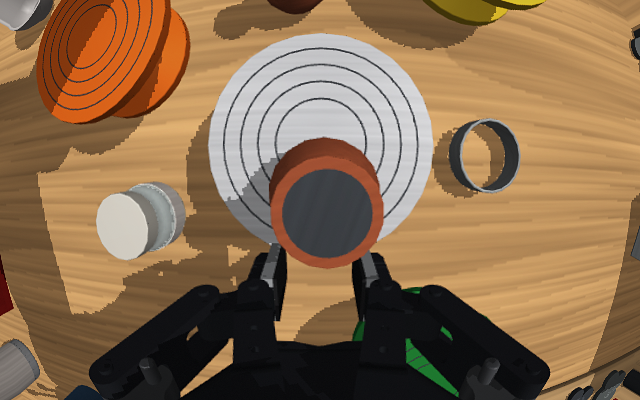

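Request:
jog_arm(jaw=[0.6,0.6,0.6,0.6,0.6,0.6,0.6,0.6], linear=[[0,-0.0013,0.0002],[0,-0.0026,0.0004],[0,-0.0039,0.0007],[0,-0.0052,0.0009],[0,-0.0065,0.0011],[0,-0.0078,0.0014],[0,-0.0091,0.0016],[0,-0.0104,0.0018]], delta_rot=[[0,0,0],[0,0,0],[0,0,0],[0,0,0],[0,0,0],[0,0,0],[0,0,0],[0,0,0]])

```text
clock: 5.22
eef_pos: [0.5864, -0.0508, 0.0718]
tool_rot: [0.707, 0.702, -0.061, -0.062]
ft_force: [0.3, 0.9, 0.5]
grip_width: 0.0343
```

```bash
python3 - <<'E'
from meas import *
o=st()
p,d,c=shot('w5'); meas(p,d,c)
p,d=bot.camera('side'); cv2.imwrite('pics/s5.png',cv2.resize(p[90:250,230:390],None,fx=3.7,fy=3.7)[:,:,::-1])
E
```

```text
t 5.22 q [-0.08   0.651  0.243  1.337 -0.013 -0.072] p [ 0.5864 -0.0508  0.0718] w 0.0343 F [0.32 0.95 0.5 ]
tool axes cols [[0.007, 0.985, -0.173], [1.0, -0.007, 0.001], [0.0, -0.173, -0.985]]
wheel 0.5407 -0.05 0.0642 56
lip [ 0.5603 -0.0505  0.0171] off mm [19.7 -0.6]
zmed wheel 0.0698 lip z 0.1499
```

View pics/s5.png

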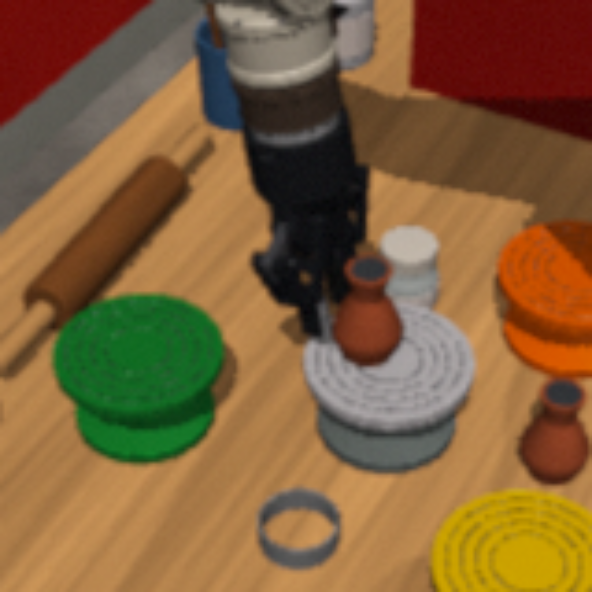

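Request:
jog_arm(jaw=[0.6,0.6,0.6,0.6,0.6,0.6,0.6,0.6], linear=[[0,-0.0013,0.0002],[0,-0.0026,0.0004],[0.0002,-0.0039,0.0007],[0.0003,-0.0052,0.0009],[0.0004,-0.0065,0.0011],[0.0005,-0.0078,0.0014],[0.0006,-0.0091,0.0016],[0.0006,-0.0104,0.0018]], delta_rot=[[0,0,0],[0,0,0],[0,0,0],[0,0,0],[0,0,0],[0,0,0],[0,0,0],[0,0,0]])

```text
clock: 5.98
eef_pos: [0.5757, -0.0501, 0.0718]
tool_rot: [0.707, 0.702, -0.061, -0.062]
ft_force: [1.5, -0.8, 0.2]
grip_width: 0.0337
```

```bash
python3 - <<'E'
from meas import *
o=st()
p,d,c=shot('w6'); meas(p,d,c)
E
```

```text
t 5.98 q [-0.08   0.63   0.205  1.32  -0.013 -0.072] p [ 0.5757 -0.0501  0.0718] w 0.0337 F [ 1.55 -0.82  0.19]
tool axes cols [[0.007, 0.985, -0.174], [1.0, -0.007, 0.001], [0.0, -0.174, -0.985]]
wheel 0.5406 -0.05 0.0643 49
lip [ 0.5496 -0.0499  0.0171] off mm [9. 0.]
zmed wheel 0.0698 lip z 0.1498
```

View pics/w6.png

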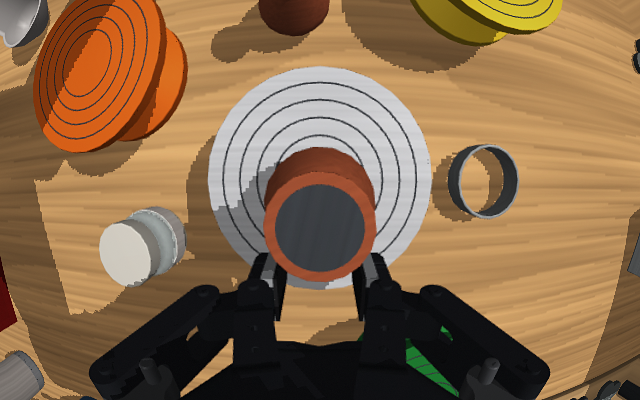

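Request:
jog_arm(jaw=[0.6,0.6,0.6,0.6,0.6,0.6,0.6,0.6], linear=[[0,-0.0013,0.0002],[0,-0.0026,0.0004],[0,-0.0039,0.0007],[0,-0.0052,0.0009],[0,-0.0064,0.0011],[0,-0.0075,0.0013],[0,-0.0084,0.0015],[0,-0.0088,0.0015]], delta_rot=[[0,0,0],[0,0,0],[0,0,0],[0,0,0],[0,0,0],[0,0,0],[0,0,0],[0,0,0]])

```text
clock: 6.7
eef_pos: [0.5668, -0.0501, 0.0719]
tool_rot: [0.707, 0.702, -0.061, -0.062]
ft_force: [1.3, -0.0, 0.2]
grip_width: 0.0344
```

```bash
python3 - <<'E'
from meas import *
o=st()
p,d,c=shot('w7'); meas(p,d,c)
E
```

```text
t 6.7 q [-0.081  0.613  0.175  1.307 -0.013 -0.073] p [ 0.5668 -0.0501  0.0719] w 0.0344 F [ 1.35 -0.04  0.23]
tool axes cols [[0.007, 0.985, -0.174], [1.0, -0.007, 0.001], [0.0, -0.174, -0.985]]
wheel 0.5406 -0.05 0.0643 51
lip [ 0.5407 -0.0499  0.0171] off mm [0.1 0.1]
zmed wheel 0.0698 lip z 0.1499
```

Request:
jog_arm(jaw=[0.6,0.6,0.6,0.6,0.6,0.6,0.6,0.6], linear=[[0,0.001,-0.0002],[0,0.003,-0.0005],[0,0.007,-0.0012],[0,0.013,-0.0023],[0,0.02,-0.0035],[0,0.03,-0.0053],[0,0.04,-0.007],[0,0.045,-0.008]], delta_rot=[[0,0,0],[0,0,0],[0,0,0],[0,0,0],[0,0,0],[0,0,0],[0,0,0],[0,0,0]])

```text
clock: 7.42
eef_pos: [0.6143, -0.0504, 0.0716]
tool_rot: [0.707, 0.702, -0.061, -0.061]
ft_force: [0.4, 0.1, 0.1]
grip_width: 0.0338
```

Request:
jog_arm(jaw=[0.6,0.6,0.6,0.6,0.6,0.6,0.6,0.6], linear=[[0,0,-0.01],[0,0,-0.03],[0,0,-0.055],[0,0,-0.08],[0,0,-0.105],[0,0,-0.13],[0,0,-0.14],[0,0,-0.14]], delta_rot=[[0,0,0],[0,0,0],[0,0,0],[0,0,0],[0,0,0],[0,0,0],[0,0,0],[0,0,0]])

```text
clock: 8.08
eef_pos: [0.6387, -0.0507, 0.2141]
tool_rot: [0.707, 0.702, -0.059, -0.059]
ft_force: [-1.1, 0.6, 0.4]
grip_width: 0.0342
```

```bash
python3 - <<'E'
from meas import *
o=st()
p,d,c=shot('w8'); meas(p,d,c)
for n in('side','top'):
    p,d=bot.camera(n); P,hsv,w=meas(p,d,bot.calibration(n),fish=False)
    cv2.imwrite(f'pics/{n}9.png',cv2.resize(p[90:290,230:430],None,fx=3,fy=3)[:,:,::-1])
    m=((P[...,2]>.012)&(P[...,2]<.1)&(np.hypot(P[...,0]-.538,P[...,1]+.049)<.26)&(np.hypot(P[...,0]-.538,P[...,1]+.049)>.07)).astype(np.uint8)
    k,l,s,ce=cv2.connectedComponentsWithStats(m)
    for i in range(1,k):
        if s[i,4]>40: q=P[l==i]; print('  obj',ce[i].round(),q.min(0).round(3),q.max(0).round(3))
E
```

```text
t 8.08 q [-0.073  0.704  0.712  1.746 -0.012 -0.066] p [ 0.6387 -0.0507  0.2141] w 0.0342 F [-1.13  0.57  0.41]
tool axes cols [[0.007, 0.986, -0.167], [1.0, -0.007, 0.001], [-0.0, -0.167, -0.986]]
wheel 0.541 -0.05 0.0644 50
lip [ 0.5409 -0.05    0.0169] off mm [-0.  -0.1]
zmed wheel 0.0698 lip z 0.1498
wheel 0.541 -0.0444 0.0658 14
lip [ 0.5423 -0.0478  0.0184] off mm [ 1.4 -3.4]
zmed wheel 0.0714 lip z 0.151
  obj [385. 168.] [ 0.391 -0.279  0.012] [ 0.519 -0.146  0.076]
  obj [341. 159.] [ 0.566 -0.21   0.013] [ 0.618 -0.162  0.068]
  obj [267. 189.] [ 0.649 -0.033  0.012] [0.782 0.099 0.077]
  obj [380. 206.] [ 0.384 -0.085  0.013] [ 0.436 -0.04   0.085]
  obj [309. 231.] [0.517 0.057 0.012] [0.577 0.117 0.026]
  obj [370. 245.] [0.311 0.015 0.012] [0.438 0.147 0.076]Traceback (most recent call last):
  File "<stdin>", line 5, in <module>
  File "meas.py", line 6, in meas
    ct=max(cv2.findContours(white,cv2.RETR_EXTERNAL,cv2.CHAIN_APPROX_NONE)[0],key=len)
ValueError: max() iterable argument is empty
```

View pics/w8.png

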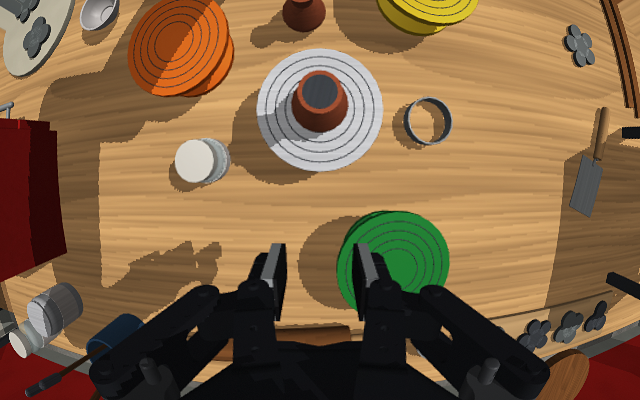

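View pics/side9.png

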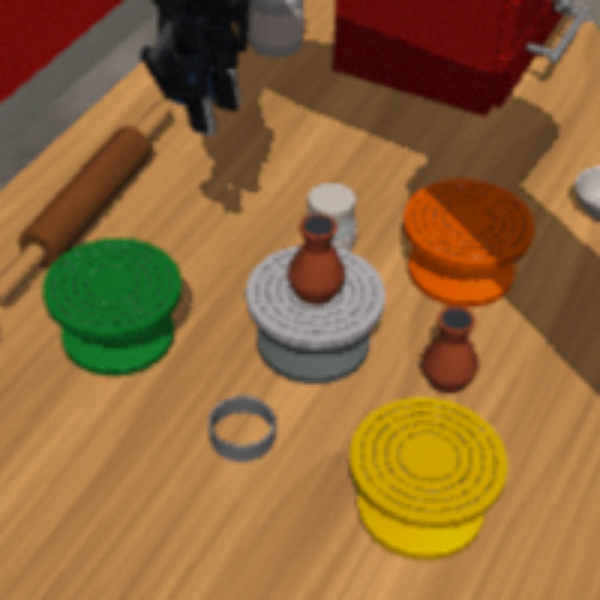

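The vase is upright with the arm well clear. Two wrist views, from different angles, put the lip within 0.2 mm of the wheel axis, so I'm handing the job in.

```bash
python3 -c "
from workcell import bot
print(bot.get_obs()['joint_vel'].round(3)); print(bot.job_done())"
```

```text
[-0.001  0.012 -0.024 -0.001  0.     0.001]
the job is handed in; nothing more can be done
None
```

I pushed the vase about 25 mm across the wheel head to its centre and handed the job in at about 8 s. I used three slow pushes at belly height, with the jaws partly open so both fingertips cradled it from behind. The fingers then backed straight off and the arm rose clear. No verdict was reported.

**Position:** two wrist views, one with the fingers still touching and one after backing off, put the lip within 0.2 mm of the wheel's centre, starting from 25.2 / 1.6 mm off. Lip height read 0.150 m, which is right for a vase standing upright on the head. Forces read at the wrist at the end of each move stayed under about 2 N.

**Bystanders:** in the side view, the spare vase, jar and cutter measure where they were at the start, to about 3 mm. I did not re-measure the bowl, ornament or knife, but the arm worked nowhere near them.

**Checks that failed or disagreed:**
- **Side camera:** it gave an offset of 1.4 / -3.4 mm. That wheel fit rested on only 14 rim points, so I trusted the wrist views instead.
- **Top camera:** the final check failed because it found no wheel outline, so it gave no reading. I did not look at that picture, but the arm was probably in the way.
- **Fingertip position:** the wrist and side cameras both put the fingertips about 17 mm behind the reported tool point, not 17 mm ahead as described. I worked from what the cameras showed.

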